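# Lay the pump carton down and push it home between its neighbours

### The arm

A 6-joint arm with a two-finger parallel gripper is mounted at the origin on the work surface. World frame = base frame: x ahead of the robot, y to its left, z up, the work surface at z = 0. Lengths are in mm, angles in rad, forces in N, time in s.
With the tool pointing down it reaches from about 425 to 1125 mm from the base axis. Payload 14.9 kg.
Tool frame: the origin (TCP) lies on the centre line of the jaws, within the pads' length; the fingertips stand 8 mm ahead of it and the grasp point (between the pads) lies 11 mm behind it; x points along the fingers, z is the direction in which the jaws open and shut, and the axes are right-handed (so a half turn about x gives the same grasp; the last joint's range is limited). The gripper opens to 91 mm and grips with 3 to 60 N. Pads are 32 mm wide; open, the fingers measure 118 mm over their backs; the gripper's body (76 mm by 178 mm) begins 60 mm behind the grasp point.
Start: joints at [1.176, 0.379, 1.734, -0, 1.028, -0.033], TCP at [247.779, 654.694, 221.932] pointing down, gripper open.
Joint ranges: [-2.77, 2.77], [-0.74, 2.19], [0, 2.66], [-1.06, 4.2], [0.31, 2.87], [-3.08, 3.08]. Speed limits (rad/s): [1.89, 1.89, 2.39, 3.14, 3.14, 3.14].

### API

Orientations are given as [roll, pitch, yaw] about the fixed x, y, z axes, in that order (R = Rz(yaw) Ry(pitch) Rx(roll)).
In Python, from cell import env, capture, hand_in, recognise, trace, pinpoint gives the robot as it stands.
- The arm moves only by the tool apply_moves, never from a script. Its argument "moves" is a list of rows, each a list of 3 entries, a list of its own where there are three numbers: the shift along the tool's x, y, z in cm, then the turn, a rotation vector about the tool's x, y, z in degrees, then the opening, from 0 (shut) to 1 (fully open). In form: [[[tx, ty, tz], [ax, ay, az], gripper], ...]. A call has 1 to 12 rows; each row shifts and turns the commanded pose from where the row before left it, along the tool's axes as they then stand; what a row does not reach is not made up. A row lasts 1/10 s, in which the tool goes at most 50 mm and 8.59 degrees, less where a joint would pass 70% of its speed; a pose out of reach is approached as far as the arm can. A call with a gripper value outside its range is refused whole. The fingers move at their own pace and stop on an object; the grip force is fixed at half the most. Time passes only in rows, so rows that do not move let the fingers close. It gives the time, the measured TCP pose, the force and the opening at its end, in the units of the state.
- env.read_state(): the state, without advancing time (a new reading comes with each control period).
- capture(name): name is "side" or "top" or "wrist"; returns a dict with "img" (420x560x3 uint8, blue, green, red), "range_z" (420x560 float32, mm along the optical axis (not along the pixel's ray), 0 where there is no reading), "camera_matrix" (3x3 intrinsics, pixels), "origin" and "orientation" of the camera in the world; the wrist camera has in their place "T_tool_cam" (4x4, takes a point from camera to tool coordinates, whose origin is the TCP and whose axes are the tool frame's). Camera axes: x right, y up, looking along -z (the intrinsics and any distortion apply to the point x, -y, -z); pixel columns grow to the right and rows downward; lengths in mm; the calibration is good to about 2 mm. The wrist camera is an equidistant fisheye: a pixel r from the principal point sees the ray r / f radians off the axis. A picture is of the moment at which its call begins: read the wrist's pose just before it.
- hand_in(): hands the job in, once; it reports no verdict.
Trained networks look in the newest picture that a camera, given by its name, has taken for a name from the list of things; names that differ only in an ending like _2 or _b are one class to them, and where a whole thing is asked for, a point or a joint stands for the part that bears it (a point fixed in the world has none). Each returns a list of dicts, best first, with "conf" (0 to 1); they miss things now and then, are a little off and sometimes report something else, mostly with a low value. They report only what shows in the picture. A call takes as long as a camera call.
- recognise(target, camera): "position" ([x, y, z] in mm, in the coordinates of the camera as it stood for that picture, good to about 4 mm: the middle of the surface that is visible of it).
- trace(target, camera): "mask" (420x560 bool, what is visible of it).
- pinpoint(target, camera): "position" ([x, y, z] in mm, in the coordinates of the camera as it stood for that picture, good to about 4 mm: a listed point, or the origin of a listed thing).
The state is a dict: "time": time; "qpos": joint angles; "joint_velocities": joint speeds; "effort": joint torques, N m; "tcp_pos": TCP position; "ee_rot": TCP orientation; "ft_force": force on the tool from outside, world axes, zero at the start; "moment": the same for the moment, N m; "width": finger opening in mm.
Only numpy, scipy, OpenCV 4.12 (cv2) and the standard library are available. Lean on these libraries where they do the work, as an engineer would, in place of code of your own. Each camera call takes 0.05 s, during which the arm holds its last target. There are 200 camera calls.

### The job

With the fingertips, tip the upright carton over towards the two lying cartons so that it lies on its back with its label up, then push it along the bench into the gap between them, below the refill card, until its end is right up against the stop rail and it lies straight like its neighbours. It is only pushed, never picked up or carried. Leave the two lying cartons and everything else on the bench where they are.

Things in the scene. Friction and masses are not known exactly. Their poses are not given: they have to be found in the camera images.
- carton: The only upright carton: plain brown cardboard, 65 mm thick (its x), 95 wide (y), 160 tall (z), 0.25 to 0.55 kg. Origin at the centre of its underside. Its +x side faces the gap between the lying cartons (to about 0.2 rad), the white label is on its -x side. Tipped that way it turns about its lower +x edge and falls on by itself beyond 22 degrees; then z points to the rail, x down, and it is 65 mm high.
- carton_center (a point): Centre of the carton, 80 mm from either end, evenly filled. It starts 380 to 415 mm in front of the rail, 25 mm at most to either side of the middle of the gap.
- carton_top (a point): Middle of the carton's top end (65 x 95 mm face), the end that goes against the rail.
- carton_label (a point): Middle of the carton's labelled 95 x 160 mm side.
- rail: Stop rail of grey angle steel bolted to the bench, 370 mm long, 60 high, foot on the far side. Origin on the bench at mid-length, in the plane of the face the cartons lie against: x points from the cartons to the rail, y along it, z up. The empty place, a gap at least 130 mm wide, is at y = 0, from x = -161 to 0 mm. A refill card (56 x 72 mm) is clipped on the rail here and reaches 130 mm above the bench.
- row_a: One of the two lying cartons, label up, end against the rail, loose: 160 mm along its x (which points to the rail), 95 mm along y, 65 mm high. Origin at the centre of its underside.
- row_b: One of the two lying cartons, label up, end against the rail, loose: 160 mm along its x (which points to the rail), 95 mm along y, 65 mm high. Origin at the centre of its underside.
- tape: Bystander: roll of parcel tape lying flat, 92 mm across, 48 mm high; origin at the centre of its underside.
- pump: Bystander: appliance drain pump standing on a 70 x 66 mm foot, 68 mm high, with spouts reaching 64 mm from its centre along its y and 60 mm along its x; origin at the centre of its underside.
- driver: Bystander: screwdriver lying on the bench, about 200 mm long; origin under its middle.
- spray: Bystander: white spray bottle with trigger head, 72 mm across, 214 mm tall; origin at the centre of its underside.
- cleaner: Bystander: capped bottle, 64 mm across, 170 mm tall; origin at the centre of its underside.

How it is judged:
By the outcome, as a careful person would: the job done as asked, in the order asked, and still so for the second after the job is handed in, with the robot touching nothing.
It also fails if it takes over 59 s, if anything falls off the work surface, if the arm or the gripper's body presses on something with over 40 N, if the wrist force passes 120 N, or if a joint passes its speed limit or range.

## Working session

There is one attempt and no reset: what is moved stays moved. The work goes in short steps, Python scripts to look and compute and a tool call to move; the robot and the scene stay as the last step left them, time stands still between calls to the robot, and variables do not carry over. Pictures are saved under pics/ and viewed, about 8 in all and at most 12, crops included, and the job is handed in when it is done.

Besides the shell and the picture viewer there is one more tool, called after "Emit:" as name(argument=value, ...) on one line, values as JSON. apply_moves: Moves the arm, as the interface text tells. Its arguments: {"type":"object","properties":{"moves":{"type":"array"}},"required":["moves"]}

```bash
ls; mkdir -p pics
cat > h.py <<'E'
import numpy as np, cv2
from cell import env, capture, hand_in, recognise, trace, pinpoint
from scipy.spatial.transform import Rotation as R
def rot(o):
    o=np.array(o,float); return o if o.shape==(3,3) else R.from_euler('xyz',o).as_matrix()
def cap(n):
    s=env.read_state(); c=capture(n)
    if 'T_tool_cam' in c:
        T=np.eye(4);T[:3,:3]=rot(s['ee_rot']);T[:3,3]=s['tcp_pos'];c['T']=T@np.array(c['T_tool_cam'])
    else:
        T=np.eye(4);T[:3,:3]=rot(c['orientation']);T[:3,3]=c['origin'];c['T']=T
    return c
def w(c,p): return c['T'][:3,:3]@np.array(p)+c['T'][:3,3]
def cloud(c):
    z=c['range_z'];K=c['camera_matrix'];v,u=np.mgrid[:420,:560]
    P=np.stack([(u-K[0,2])/K[0,0]*z,-(v-K[1,2])/K[1,1]*z,-z],-1)
    return P@c['T'][:3,:3].T+c['T'][:3,3]
E
python3 - <<'E'
from h import *
print(env.read_state())
ims=[]
for n in ['top','side']:
    c=cap(n); ims.append(c['img']); print(n,c['T'].round(3).tolist(),c['camera_matrix'].tolist() if hasattr(c['camera_matrix'],'tolist') else c['camera_matrix'],[k for k in c])
    for t in ['carton','carton_center','carton_top','rail','row_a','tape','pump','driver','spray','cleaner']:
        for r in pinpoint(t,n)[:2]: print(n,t,w(c,r['position']).round(),round(r['conf'],2),[k for k in r])
    P=cloud(c); np.save(n+'.npy',P)
cv2.imwrite('pics/1.png',cv2.resize(np.vstack(ims),None,fx=.71,fy=.71)); cv2.imwrite('pics/top.png',ims[0]); cv2.imwrite('pics/side.png',ims[1])
E
```

```text
pics
{'time': 0.0, 'qpos': array([ 1.17566439e+00,  3.79396796e-01,  1.73476384e+00, -1.70648754e-05,
        1.02851739e+00, -3.33137412e-02]), 'joint_velocities': array([-6.72717578e-05,  9.17353535e-05,  2.30976847e-04,  7.39965401e-04,
       -1.79253292e-03,  5.03620173e-04]), 'effort': array([-1.56675287e-03, -7.63710594e+01, -4.34377706e+01,  6.50893198e-02,
        4.21828777e-02, -7.77975470e-05]), 'tcp_pos': array([247.653302  , 654.31839934, 221.30487247]), 'ee_rot': array([ 3.12173621,  1.56971085, -1.95246216]), 'ft_force': array([-0.81160444, -0.1488906 ,  0.19050192]), 'moment': array([-0.00656804, -0.01567018,  0.02742899]), 'width': 91.07096816963744}
top [[-0.028, 0.997, -0.066, 494.573], [-1.0, -0.028, -0.004, -13.461], [-0.006, 0.066, 0.998, 1325.889], [0.0, 0.0, 0.0, 1.0]] [[382.86362719026374, 0.0, 275.1887689521116], [0.0, 382.86362719026374, 206.76651398701964], [0.0, 0.0, 1.0]] ['img', 'range_z', 'camera_matrix', 'origin', 'orientation', 'T']
top carton [470. 227.   1.] 0.82 ['position', 'conf']
top carton [455. 252.  82.] 0.29 ['position', 'conf']
top carton
[... 923 characters left out ...]
 85.] 0.88 ['position', 'conf']
side carton_top [474. 227. 151.] 0.78 ['position', 'conf']
side carton_top [ 469. -421.   -3.] 0.22 ['position', 'conf']
side rail [775. -16.  -1.] 0.73 ['position', 'conf']
side rail [448. 249.  79.] 0.72 ['position', 'conf']
side row_a [783. 122.   3.] 0.84 ['position', 'conf']
side row_a [636. -59.   2.] 0.68 ['position', 'conf']
side tape [545. 359.   1.] 0.58 ['position', 'conf']
side pump [474. -43.   4.] 0.66 ['position', 'conf']
side driver [ 361. -251.   -0.] 0.63 ['position', 'conf']
side spray [638. -61.   3.] 0.66 ['position', 'conf']
side spray [ 592. -383.   -5.] 0.65 ['position', 'conf']
side cleaner [ 476. -423.   -0.] 0.88 ['position', 'conf']
```

View pics/1.png

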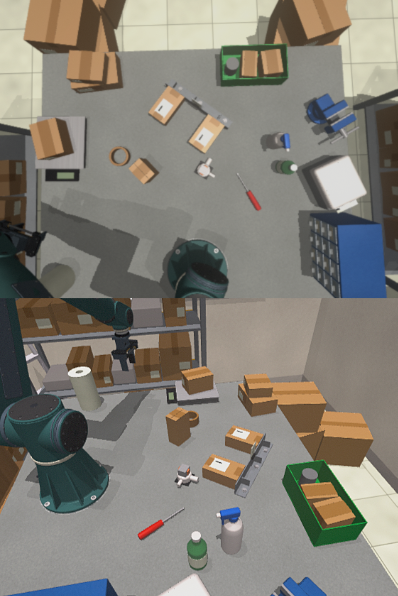

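The image shows the upright carton at about (142,171) in the top half, the lying cartons at (166,104) and (208,132) with the rail beyond them, and the tape and pump near the path. Next I fit the exact poses from depth.

```bash
cat > fit.py <<'E'
from h import *
def rect(P,lo,hi,c,r):
    m=(P[...,2]>lo)&(P[...,2]<hi)&(np.hypot(P[...,0]-c[0],P[...,1]-c[1])<r)
    Q=P[m]
    if len(Q)<20: print('few',len(Q));return
    (cx,cy),(a,b),an=cv2.minAreaRect(Q[:,:2].astype(np.float32))
    print(c,'n',len(Q),'c',round(cx,1),round(cy,1),'size',round(a,1),round(b,1),'ang',round(an,1),'z',np.median(Q[:,2]).round(1))
E
python3 - <<'E'
from fit import *
for n in ['top','side']:
    P=np.load(n+'.npy'); print(n)
    rect(P,145,175,(472,226),90)
    rect(P,52,80,(640,-61),110)
    rect(P,52,80,(783,122),110) 
    m=(P[...,2]>85)&(P[...,2]<140)&(np.hypot(P[...,0]-772,P[...,1]+14)<120);print('card',P[m].mean(0),P[m].min(0),P[m].max(0))
    m=(P[...,2]>50)&(P[...,2]<75)&(np.hypot(P[...,0]-772,P[...,1]+14)<50);print('rail mid',m.sum(),P[m].mean(0) if m.any() else 0)
    rect(P,20,75,(474,-43),80)
E
python3 - <<'E'
import cv2
i=cv2.imread('pics/top.png')[90:280,130:350]; cv2.imwrite('pics/2.png',cv2.resize(i,None,fx=3.4,fy=3.1,interpolation=2))
E
```

```text
top
(472, 226) n 692 c 475.7 225.7 size 95.0 66.2 ang 42.8 z 160.9
(640, -61) n 1439 c 643.2 -62.5 size 137.1 165.8 ang 52.7 z 65.5
(783, 122) n 1440 c 783.7 120.9 size 142.6 165.6 ang 52.2 z 65.5
card [777.17571206 -19.69583277 111.92440991] [761.13036381 -42.05742578  85.29333913] [794.69624182   2.47639451 130.35676033]
rail mid 47 [777.2642431  -18.36526098  61.35740733]
(474, -43) n 391 c 495.4 -58.1 size 83.5 113.7 ang 84.1 z 37.2
side
(472, 226) n 425 c 473.6 224.5 size 97.9 70.2 ang 43.0 z 158.2
(640, -61) n 1413 c 642.6 -61.9 size 139.7 166.2 ang 52.3 z 63.6
(783, 122) n 985 c 781.1 118.9 size 136.6 165.6 ang 52.4 z 63.2
card [775.54688271 -22.68648365 109.70278102] [759.20810846 -44.53313517  85.87702187] [793.85301872   1.02093079 131.67067997]
rail mid 71 [777.33466666 -24.18877979  61.45720875]
(474, -43) n 510 c 493.7 -64.5 size 80.0 112.0 ang 82.0 z 39.3
```

View pics/2.png

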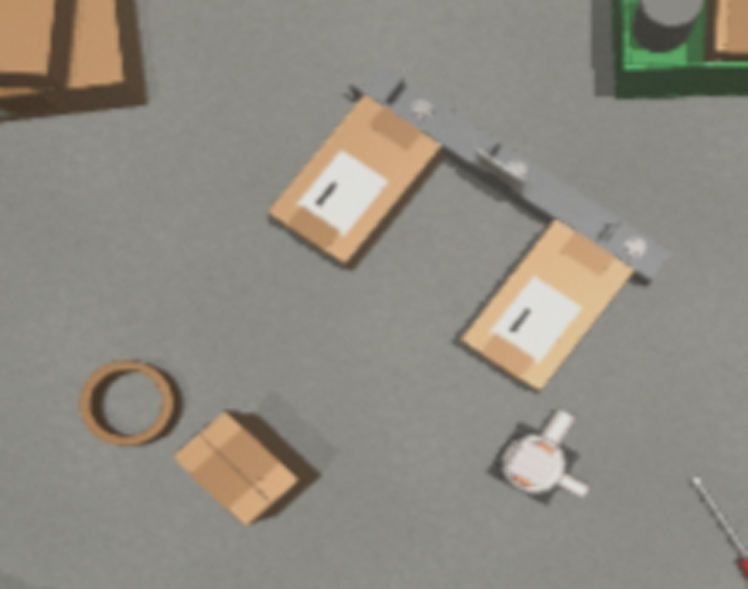

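The image shows the carton top at (237,467), the gap centre at about (450,235), the tape at (130,403) and the pump at (540,463). The carton's yaw is about 9.5° off the gap axis. I'll set up the rail frame and plan the approach.

```bash
cat >> h.py <<'E'
A=np.deg2rad(-37.5); RX=np.array([np.cos(A),np.sin(A)]); RY=np.array([-np.sin(A),np.cos(A)]); RO=np.array([775.,-17.5])
def rail(p): p=np.asarray(p)[...,:2]-RO; return np.stack([p@RX,p@RY],-1)
def unrail(x,y): return RO+x*RX+y*RY
def plan(xy,z,jawdeg):
    s=env.read_state(); M=rot(s['ee_rot']); t=np.array([*xy,z])
    a=np.deg2rad(jawdeg); j=np.array([np.cos(a),np.sin(a),0])
    if j@M[:,2]<0: j=-j
    X=np.array([0,0,-1.]); T=np.stack([X,np.cross(j,X),j],1)
    print('rotvec deg',np.rad2deg(R.from_matrix(M.T@T).as_rotvec()).round(2),'then shift cm',(T.T@(t-s['tcp_pos'])/10).round(2),'tcp',s['tcp_pos'].round(1),'q6',s['qpos'].round(2))
E
python3 - <<'E'
from h import *
for n in ['top','side']:
    P=np.load(n+'.npy'); q=rail(P); z=P[...,2]
    for nm,s in (('rows-',-1),('rows+',1)):
        m=(z>50)&(z<75)&(q[...,0]<-30)&(q[...,0]>-180)&(s*q[...,1]>50)&(s*q[...,1]<190)
        Q=q[m]; (c,(a,b),an)=cv2.minAreaRect(Q.astype(np.float32)); y=Q[:,1]
        print(n,nm,'c',np.round(c,1),np.round((a,b),1),round(an,1),'x',Q[:,0].min().round(1),'y',y.min().round(1),y.max().round(1))
    m=(z>75)&(z<135)&(abs(q[...,0])<40)&(abs(q[...,1])<60); print('card',q[m].min(0),q[m].max(0))
    m=(z>35)&(z<70)&(abs(q[...,0])<40)&(abs(q[...,1])<60); print('rail',np.percentile(q[m][:,0],[1,10,50,90,99]).round(1))
    m=(z>35)&(z<70)&(abs(q[...,0])<80)&(abs(q[...,1])<230)&(q[...,0]>3); print('railends',np.percentile(q[m][:,1],[0,1,99,100]).round(1),'linefit',np.polyfit(q[m][:,1],q[m][:,0],1))
    print('carton',rail([475,225.3]))
plan((428,275),150,43)
E
```

```text
top rows- c [ -95.  -117.4] [130.1  95.1] 0.3 x -160.1 y -165.1 -69.6
top rows+ c [-95.1 116.8] [ 98.1 130.2] 89.9 x -160.3 y 67.6 165.8
card [  1.84743033 -27.66797924] [ 5.34527936 28.12460963]
rail [ 0.7  1.   1.9  6.9 37.5]
railends [-184.1 -179.3  179.5  182.7] linefit [6.78730380e-03 1.13256492e+01]
carton [-385.81327705    9.99776232]
side rows- c [ -95.5 -119.3] [130.9  99.4] 0.1 x -161.0 y -169.0 -69.4
side rows+ c [-95.8 115.1] [131.3 102. ] 0.1 x -161.3 y 64.0 166.1
card [  1.16752397 -30.9243964 ] [ 5.0416082  26.17063292]
rail [ 0.5  2.7  4.5 17.7 38.3]
railends [-186.  -182.7  179.1  184.8] linefit [7.09524875e-03 8.48845877e+00]
carton [-385.81327705    9.99776232]
rotvec deg [26.27 -0.   -0.  ] then shift cm [  7.19 -40.06 -12.71] tcp [247.8 654.7 221.9] q6 [ 1.18  0.38  1.73  0.    1.03 -0.03]
```

Emit:
apply_moves(moves=[[[0,0,0],[6.6,0,0],0.45],[[0,0,0],[6.6,0,0],0.45],[[0,0,0],[6.6,0,0],0.45],[[0,0,0],[6.5,0,0],0.45],[[0.9,-4.6,-1.6],[0,0,0],0.45],[[0.9,-4.6,-1.6],[0,0,0],0.45],[[0.9,-4.6,-1.6],[0,0,0],0.45],[[0.9,-4.6,-1.6],[0,0,0],0.45],[[0.9,-4.6,-1.6],[0,0,0],0.45],[[0.9,-4.6,-1.6],[0,0,0],0.45],[[0.9,-4.6,-1.6],[0,0,0],0.45],[[0.9,-4.6,-1.6],[0,0,0],0.45]])

```text
time: 2.3
tcp_pos: [405.5, 296.5, 149.9]
ee_rot: [-0.186, 1.57, 0.564]
ft_force: [1.5, 0.3, 0.1]
width: 41.0
```

Run:
```python
from h import *
plan((428,275),148,43); print(env.read_state()['width'])
```

```text
rotvec deg [-0.01  0.04  0.01] then shift cm [ 0.19 -3.11  0.18] tcp [405.5 296.5 149.9] q6 [ 0.59  0.18  2.16 -0.    0.8  -0.17]
41.030810981825034
```

Emit:
apply_moves(moves=[[[0.2,-2,0.2],[0,0,0],0.45],[[0,-1.5,0],[0,0,0],0.45],[[0,-0.7,0],[0,0,0],0.45],[[0,-0.4,0],[0,0,0],0.45],[[0,-0.4,0],[0,0,0],0.45],[[0,-0.4,0],[0,0,0],0.45],[[0,-0.4,0],[0,0,0],0.45],[[0,-0.4,0],[0,0,0],0.45],[[0,-0.4,0],[0,0,0],0.45]])

```text
time: 3.2
tcp_pos: [451.6, 251.2, 148.0]
ee_rot: [0.053, 1.571, 0.803]
ft_force: [-0.9, 1.0, 0.3]
width: 41.3
```

Run:
```python
from fit import *
c=cap('side'); cv2.imwrite('pics/3.png',cv2.resize(c['img'][140:320,180:420],None,fx=3,fy=3)); print(env.read_state()['ft_force'])
P=cloud(c); rect(P,145,180,(480,220),75)
```

```text
[0.27346786 0.15997761 0.0079203 ]
(480, 220) n 575 c 474.0 224.9 size 98.5 104.0 ang 42.4 z 160.8
```

View pics/3.png

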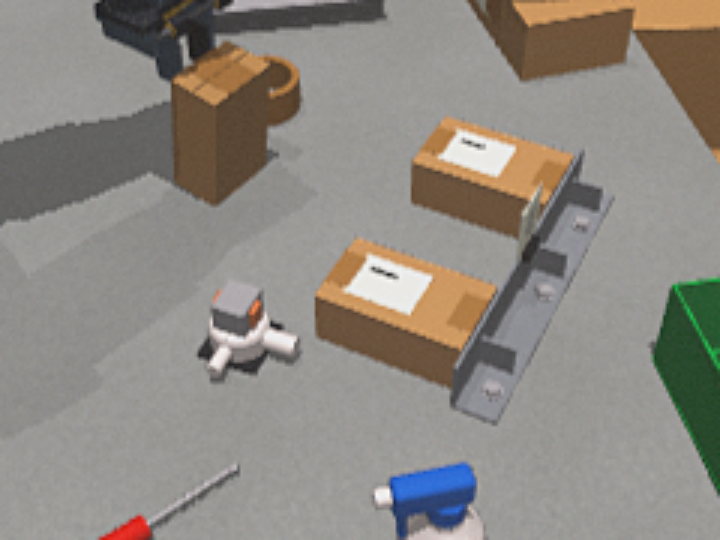

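The carton is still upright, at crop (220,125), with the fingertips just behind its top at (200,50). I'll keep pushing gently.

Emit:
apply_moves(moves=[[[0,-0.4,0],[0,0,0],0.45],[[0,-0.4,0],[0,0,0],0.45],[[0,-0.4,0],[0,0,0],0.45],[[0,-0.4,0],[0,0,0],0.45],[[0,-0.4,0],[0,0,0],0.45],[[0,-0.4,0],[0,0,0],0.45],[[0,-0.4,0],[0,0,0],0.45]])

```text
time: 3.95
tcp_pos: [470.7, 230.5, 147.9]
ee_rot: [-1.812, 1.571, -1.062]
ft_force: [-0.7, -0.1, 0.2]
width: 41.0
```

Run:
```python
from fit import *
c=cap('side'); cv2.imwrite('pics/4.png',cv2.resize(c['img'][120:240,180:380],None,fx=3,fy=3)); print(env.read_state()['ft_force'])
```

```text
[ 0.13131517 -1.19503158 -0.27749158]
```

View pics/4.png

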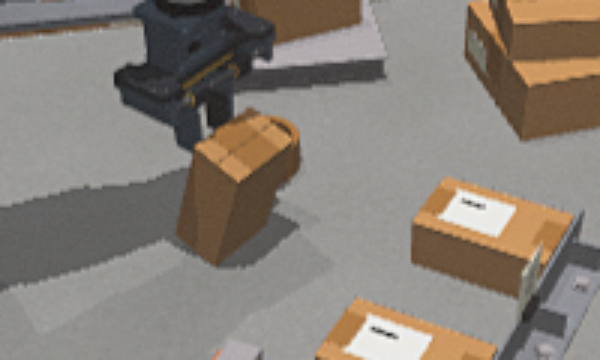

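The carton is tipping cleanly about its lower +x edge, with no sliding visible. I'll push on past balance.

Emit:
apply_moves(moves=[[[0,-0.4,0],[0,0,0],0.45],[[0,-0.4,0],[0,0,0],0.45],[[0,-0.4,0],[0,0,0],0.45],[[0,-0.4,0],[0,0,0],0.45],[[0,-0.4,0],[0,0,0],0.45],[[0,-0.4,0],[0,0,0],0.45],[[0,-0.4,0],[0,0,0],0.45],[[0,-0.3,0],[0,0,0],0.45],[[0,0,0],[0,0,0],0.45],[[0,0,0],[0,0,0],0.45],[[0,0,0],[0,0,0],0.45],[[0,0,0],[0,0,0],0.45]])

```text
time: 5.2
tcp_pos: [491.5, 208.2, 147.9]
ee_rot: [3.039, 1.571, -2.494]
ft_force: [-0.1, 0.2, -0.1]
width: 40.8
```

```bash
cat > look.py <<'E'
from fit import *
import sys
for n in sys.argv[2:]:
    c=cap(n); cv2.imwrite(f'pics/{sys.argv[1]}{n}.png',cv2.resize(c['img'][90:280,130:350] if n=='top' else c['img'][100:320,180:420],None,fx=2.5,fy=2.5))
    P=cloud(c);q=rail(P);z=P[...,2]
    m=(z>50)&(z<80)&(q[...,0]<-20)&(q[...,0]>-360)&(abs(q[...,1])<(100))&((q[...,0]<-166)|(abs(q[...,1])<62))
    Q=q[m]
    if len(Q)>20:
        c_,s_,a=cv2.minAreaRect(Q.astype(np.float32)); print(n,'box rail c',np.round(c_,1),np.round(s_,1),round(a,1),'z',np.median(z[m]).round(1),'far x',Q[:,0].max().round(1))
    for sg in (-1,1):
        m=(z>50)&(z<75)&(q[...,0]<-30)&(q[...,0]>-180)&(sg*q[...,1]>63)&(sg*q[...,1]<190)
        c_,s_,a=cv2.minAreaRect(q[m].astype(np.float32)); print('  row',sg,np.round(c_,1),np.round(s_,1),round(a,1))
s=env.read_state();print(s['time'],s['ft_force'].round(1),'tcp rail',rail(s['tcp_pos']).round(1),s['tcp_pos'].round(1))
E
python3 look.py 5 top side
```

```text
top box rail c [-270.6   -8.6] [ 95.1 153.4] 80.2 z 65.5 far x -188.2
  row -1 [ -95.2 -117.5] [130.1  94.9] 0.3
  row 1 [-95.1 116.5] [ 97.3 130. ] 89.4
side box rail c [-209.5   -8. ] [301.2 124.7] 2.8 z 63.3 far x -62.1
  row -1 [ -95.7 -118.8] [131.2 100.7] 0.0
  row 1 [-95.8 114.5] [131.5 102.4] 0.1
5.3 [-0.3 -0.3  0.1] tcp rail [-362.2    6.5] [491.6 208.1 147.9]
```

View pics/5side.png

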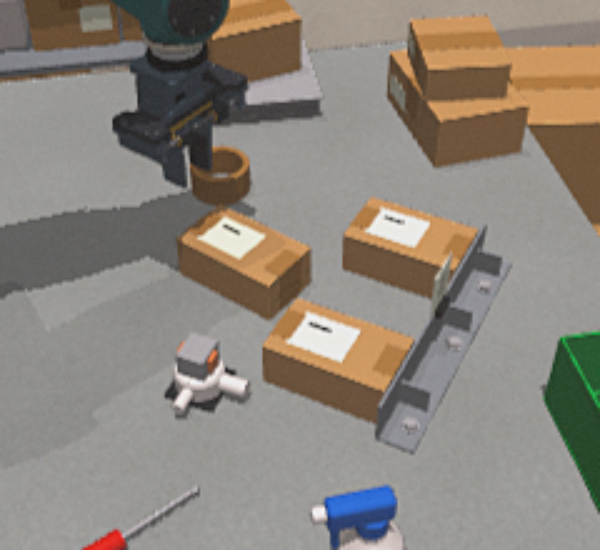

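The carton now lies label up at crop (245,260), centre (-269, -9) in the rail frame, turned -9.8°. A side push near its front end should correct both the yaw and the offset.

```bash
python3 -c "
from h import *
plan(unrail(-219,-93),148,52.5)"
```

```text
rotvec deg [-9.52 -0.   -0.  ] then shift cm [-1.000e-02 -1.432e+01 -9.950e+00] tcp [491.6 208.1 147.9] q6 [ 0.36  0.23  2.1  -0.    0.81 -0.39]
```

Emit:
apply_moves(moves=[[[0,0,0],[-4.8,0,0],0],[[0,0,0],[-4.7,0,0],0],[[0,-3.6,-2.5],[0,0,0],0],[[0,-3.6,-2.5],[0,0,0],0],[[0,-3.6,-2.5],[0,0,0],0],[[0,-3.5,-2.5],[0,0,0],0],[[3,0,0],[0,0,0],0],[[3,0,0],[0,0,0],0],[[3,0,0],[0,0,0],0],[[3,0,0],[0,0,0],0],[[0,0,0],[0,0,0],0]])

```text
time: 6.4
tcp_pos: [541.8, 41.6, 24.9]
ee_rot: [2.26, 1.565, -3.108]
ft_force: [0.7, -0.1, -0.8]
width: 0.7
```

Emit:
apply_moves(moves=[[[0,0,0.6],[0,0,0],0],[[0,0,0.5],[0,0,0],0],[[0,0,0.3],[0,0,0],0],[[0,0,0.3],[0,0,0],0],[[0,0,0.3],[0,0,0],0],[[0,0,0.3],[0,0,0],0],[[0,0,0],[0,0,0],0]])

```text
time: 7.1
tcp_pos: [558.4, 60.2, 28.1]
ee_rot: [-0.641, 1.57, 0.275]
ft_force: [-0.5, -1.3, 0.2]
width: 0.6
```

```bash
python3 look.py 6 top side
```

```text
top box rail c [-290.6   32.7] [182.1  81.1] 24.5 z 65.7 far x -191.3
  row -1 [ -95.  -117.3] [129.9  95.3] 0.3
  row 1 [-95.1 115.8] [ 96. 130.] 90.0
side box rail c [-278.1  -18.7] [124.4 165.2] 84.8 z 62.8 far x -191.0
  row -1 [ -96.  -120.1] [131.8  98.8] 0.0
  row 1 [-95.4 114.3] [101.5 130.7] 89.9
7.2 [ 0.4 -1.3  0.5] tcp rail [-219.4  -70.6] [558.   60.1  27.8]
```

View pics/6side.png

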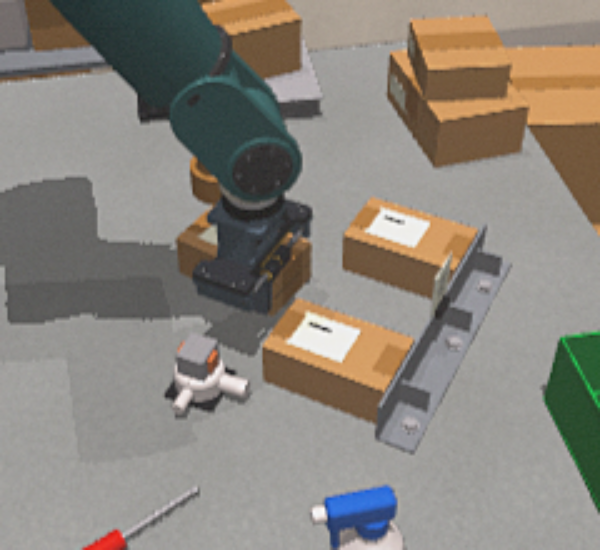

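The gripper hides the box, with the fingertips at its side near the front end. I'll push a little further, then retreat behind the box for a clear view.

Emit:
apply_moves(moves=[[[0,0,0.3],[0,0,0],0],[[0,0,0.3],[0,0,0],0],[[0,0,0.3],[0,0,0],0],[[0,0,0],[0,0,0],0],[[0,0,-2],[0,0,0],0],[[-4,0,0],[0,0,0],0],[[-4,0,0],[0,0,0],0],[[-4,0,0],[0,0,0],0],[[0,4.5,2],[0,0,0],0],[[0,4.5,2],[0,0,0],0],[[0,4.5,2],[0,0,0],0.45],[[0,4.0,2],[0,0,0],0.45]])

```text
time: 8.4
tcp_pos: [459.4, 221.7, 147.9]
ee_rot: [2.064, 1.571, 2.98]
ft_force: [1.3, 0.4, -0.9]
width: 13.7
```

```bash
python3 look.py 7 top side
```

```text
top box rail c [-278.     2.4] [ 95.6 160.4] 86.8 z 65.5 far x -196.7
  row -1 [ -95.1 -117.6] [130.1  94.8] 0.1
  row 1 [-95.1 115.8] [130.   96.2] 0.0
side box rail c [-277.5    1.4] [101.4 163.3] 85.9 z 63.4 far x -195.4
  row -1 [ -95.6 -119. ] [132.4  99.9] 1.1
  row 1 [-95.4 114.7] [130.8 101.8] 0.2
8.5 [ 1.5  0.3 -0.6] tcp rail [-397.6   -1.3] [458.7 223.6 147.7]
```

The box is now at (-277.5, 2) with yaw about -3.4°. I'll drop the half-open fingers behind its end and push with two-point contact.

Emit:
apply_moves(moves=[[[4,0,0.1],[0,0,0],0.6],[[4,0,0.1],[0,0,0],0.6],[[4.2,0,0],[0,0,0],0.6],[[0,-1.5,0],[0,0,0],0.6],[[0,-0.6,0],[0,0,0],0.6],[[0,-0.6,0],[0,0,0],0.6],[[0,-0.6,0],[0,0,0],0.6],[[0,-0.6,0],[0,0,0],0.6],[[0,-0.6,0],[0,0,0],0.6],[[0,-0.6,0],[0,0,0],0.6],[[0,-0.6,0],[0,0,0],0.6],[[0,-0.6,0],[0,0,0],0.6]])

```text
time: 9.7
tcp_pos: [513.4, 184.5, 27.3]
ee_rot: [-0.46, 1.569, 0.456]
ft_force: [-5.5, 3.4, 4.9]
width: 54.6
```

Emit:
apply_moves(moves=[[[0,-0.6,0],[0,0,0],0.6],[[0,-0.6,0],[0,0,0],0.6],[[0,-0.6,0],[0,0,0],0.6],[[0,-0.6,0],[0,0,0],0.6],[[0,0,0],[0,0,0],0.6]])

```text
time: 10.2
tcp_pos: [533.0, 169.6, 27.2]
ee_rot: [-0.686, 1.568, 0.23]
ft_force: [-0.1, 0.0, -0.5]
width: 54.6
```

```bash
python3 look.py 8 top side
```

```text
top box rail c [-197.    10.6] [ 95.9 140.9] 89.9 z 65.5 far x -126.6
  row -1 [ -95.2 -117.3] [130.   95.3] 0.3
  row 1 [-95.1 116.2] [ 96.7 129.8] 89.5
side box rail c [-187.5    8.9] [264.6 101.6] 1.0 z 63.4 far x -56.1
  row -1 [ -95.8 -119.2] [131.5  99.7] 0.0
  row 1 [-95.3 114.1] [ 99.8 130.7] 89.9
10.3 [ 0.  -0.7  0.6] tcp rail [-306.6    0.8] [532.3 169.8  26.7]
```

View pics/8side.png

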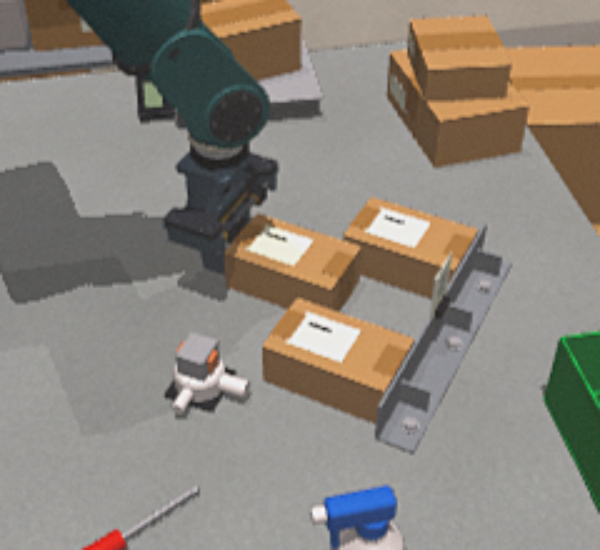

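The box is straight now and part way into the gap, with its end at -126, but it sits 10.6 mm towards row_a. I'll nudge it back at mid-length with a side push before going deeper.

Emit:
apply_moves(moves=[[[0,1.5,0],[0,0,0],0.3],[[-4,0,0],[0,0,0],0],[[-4,0,0],[0,0,0],0],[[-4,0,0],[0,0,0],0],[[0,-3.8,2.8],[0,0,0],0],[[0,-3.8,2.8],[0,0,0],0],[[0,-3.8,2.9],[0,0,0],0],[[4,0,0],[0,0,0],0],[[4,0,0],[0,0,0],0],[[4,0,0],[0,0,0],0],[[0,0,0],[0,0,0],0]])

```text
time: 11.4
tcp_pos: [657.7, 176.8, 21.0]
ee_rot: [2.457, 1.563, -2.91]
ft_force: [-1.3, 0.2, -0.4]
width: 0.1
```

```bash
python3 look.py 9 top; python3 -c "
from h import *
plan(unrail(-207,60),27,52.5)"
```

```text
top box rail c [-195.    10.6] [ 95.2 137.1] 89.9 z 65.6 far x -126.5
  row -1 [ -95.  -117.4] [130.1  95.1] 0.3
  row 1 [-93.5 116. ] [ 95.9 126.5] 89.7
11.45 [0.6 0.  1.1] tcp rail [-210.    84.2] [659.6 177.2  24.1]
rotvec deg [-0.   -0.2  -0.17] then shift cm [-0.29 -0.3  -2.42] tcp [659.6 177.2  24.1] q6 [ 0.23  0.62  1.81 -0.    0.72 -0.69]
```

Emit:
apply_moves(moves=[[[0,-0.2,-0.6],[0,0,0],0],[[0,0,-0.4],[0,0,0],0],[[0,0,-0.3],[0,0,0],0],[[0,0,-0.3],[0,0,0],0],[[0,0,-0.3],[0,0,0],0],[[0,0,-0.3],[0,0,0],0],[[0,0,-0.2],[0,0,0],0],[[0,0,0],[0,0,0],0],[[0,0,2],[0,0,0],0],[[-4,0,0],[0,0,0],0],[[-4,0,0],[0,0,0],0],[[-4,0,0],[0,0,0],0]])

```text
time: 12.65
tcp_pos: [660.7, 172.4, 147.6]
ee_rot: [2.495, 1.57, -2.872]
ft_force: [1.1, 0.0, -0.1]
width: 0.2
```

Emit:
apply_moves(moves=[[[0,4.0,-2.0],[0,0,0],0.6],[[0,4.0,-2.0],[0,0,0],0.6],[[0,4.0,-2.0],[0,0,0],0.6],[[0,0,-1.8],[0,0,0],0.6],[[0,0,0],[0,0,0],0.6]])

```text
time: 13.15
tcp_pos: [516.8, 182.9, 146.3]
ee_rot: [3.091, 1.571, -2.276]
ft_force: [0.4, 0.7, 0.4]
width: 37.7
```

```bash
python3 look.py 10 top side
```

```text
top box rail c [-206.7    1.4] [ 95.2 160.9] 89.8 z 65.6 far x -126.2
  row -1 [ -95.2 -117.4] [129.8  95.1] 0.3
  row 1 [-94.9 116.1] [ 96.7 130.1] 89.3
side box rail c [-165.6    1.8] [249.7 105.7] 3.1 z 63.4 far x -43.8
  row -1 [ -95.7 -117.7] [100.7 131.7] 89.6
  row 1 [-95.2 114. ] [101.5 130.6] 89.3
13.25 [0.9 0.5 0.3] tcp rail [-325.3    3.9] [519.3 183.6 146.6]
```

Emit:
apply_moves(moves=[[[4,0,-0.2],[0,0,0],0.6],[[4,0,0],[0,0,0],0.6],[[4,0,0],[0,0,0],0.6],[[0,-0.8,0],[0,0,0],0.6],[[0,-0.5,0],[0,0,0],0.6],[[0,-0.5,0],[0,0,0],0.6],[[0,-0.5,0],[0,0,0],0.6],[[0,-0.5,0],[0,0,0],0.6],[[0,-0.5,0],[0,0,0],0.6],[[0,-0.5,0],[0,0,0],0.6],[[0,-0.5,0],[0,0,0],0.6],[[0,-0.5,0],[0,0,0],0.6]])

```text
time: 14.45
tcp_pos: [556.0, 153.0, 27.5]
ee_rot: [-0.435, 1.569, 0.481]
ft_force: [-5.3, 3.7, 4.6]
width: 55.0
```

Emit:
apply_moves(moves=[[[0,-0.5,0],[0,0,0],0.6],[[0,-0.5,0],[0,0,0],0.6],[[0,-0.5,0],[0,0,0],0.6],[[0,-0.5,0],[0,0,0],0.6],[[0,-0.5,0],[0,0,0],0.6],[[0,-0.5,0],[0,0,0],0.6],[[0,-0.5,0],[0,0,0],0.6],[[0,-0.5,0],[0,0,0],0.6],[[0,-0.5,0],[0,0,0],0.6],[[0,0,0],[0,0,0],0.6]])

```text
time: 15.45
tcp_pos: [592.1, 125.3, 27.4]
ee_rot: [-0.762, 1.569, 0.153]
ft_force: [0.3, -0.3, 0.3]
width: 54.8
```

```bash
python3 look.py 11 top side
```

```text
top box rail c [-121.4    1.1] [ 95.7 139.4] 89.8 z 65.4 far x -51.8
  row -1 [ -95.1 -117.5] [130.1  94.9] 0.3
  row 1 [-95.  115.7] [ 96.5 130.3] 89.2
side box rail c [-147.6   -1.6] [188.5 102.9] 0.1 z 63.5 far x -53.4
  row -1 [ -96.  -118.8] [131.6  98.7] 0.1
  row 1 [-96.  114.8] [132.3 100.7] 0.5
15.55 [-0.6  0.7 -0.3] tcp rail [-232.5    1.8] [591.6 125.5  26.9]
```

View pics/11side.png

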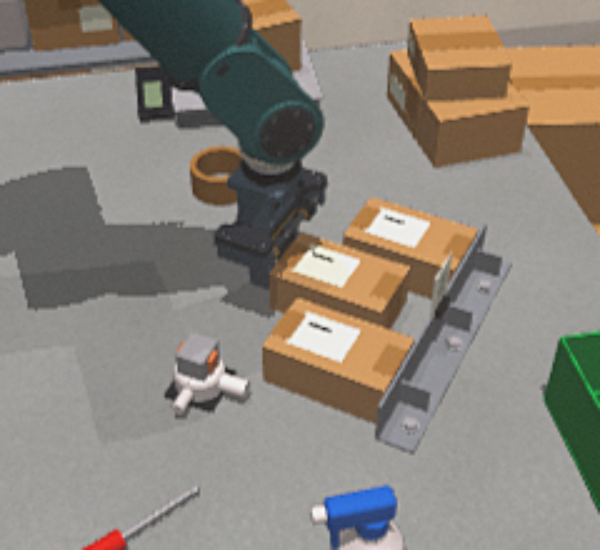

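The box is straight and centred in the gap, with 52 mm to go. I'll slow down near the rail.

Emit:
apply_moves(moves=[[[0,-0.5,0],[0,0,0],0.6],[[0,-0.5,0],[0,0,0],0.6],[[0,-0.5,0],[0,0,0],0.6],[[0,-0.5,0],[0,0,0],0.6],[[0,-0.5,0],[0,0,0],0.6],[[0,-0.5,0],[0,0,0],0.6],[[0,-0.5,0],[0,0,0],0.6],[[0,-0.4,0],[0,0,0],0.6],[[0,-0.3,0],[0,0,0],0.6],[[0,-0.2,0],[0,0,0],0.6],[[0,-0.2,0],[0,0,0],0.6],[[0,-0.2,0],[0,0,0],0.6]])

```text
time: 16.75
tcp_pos: [628.8, 96.5, 26.3]
ee_rot: [1.883, 1.57, 2.799]
ft_force: [-5.6, 4.0, 4.3]
width: 54.2
```

Emit:
apply_moves(moves=[[[0,-0.2,0],[0,0,0],0.6],[[0,-0.1,0],[0,0,0],0.6]])

```text
time: 16.95
tcp_pos: [631.2, 94.6, 26.3]
ee_rot: [1.858, 1.57, 2.774]
ft_force: [-5.8, 3.2, 6.1]
width: 54.9
```

```bash
python3 look.py 12 top
```

```text
top box rail c [-78.7   1. ] [ 95.8 117.6] 89.8 z 65.6 far x -20.0
  row -1 [ -95.  -117.4] [130.  95.] 0.3
  row 1 [-95.  115.7] [ 95.9 130.1] 89.8
17.0 [-3.8  3.2  3.5] tcp rail [-182.2    1.4] [631.3  94.5  26.3]
```

Emit:
apply_moves(moves=[[[0,-0.1,0],[0,0,0],0.6],[[0,-0.1,0],[0,0,0],0.6],[[0,0,0],[0,0,0],0.6]])

```text
time: 17.3
tcp_pos: [632.8, 93.4, 26.2]
ee_rot: [1.791, 1.57, 2.707]
ft_force: [-4.0, 2.4, 3.2]
width: 54.8
```

```bash
cat > end.py <<'E'
from h import *
c=cap('top');P=cloud(c);q=rail(P);z=P[...,2]
for lo,hi in((-40,-10),(10,40),(-160,-70),(80,160)):
    m=(z>63.5)&(z<70)&(q[...,0]<25)&(q[...,0]>-200)&(q[...,1]>lo)&(q[...,1]<hi);print(lo,hi,np.percentile(q[m][:,0],[.5,1,99,99.5]).round(1))
s=env.read_state();print(s['ft_force'].round(1),rail(s['tcp_pos']).round(1))
E
python3 end.py
```

```text
-40 -10 [-129.7 -128.1    1.5    2.8]
10 40 [-95.7 -92.1   2.7   2.8]
-160 -70 [-159.1 -158.3   -1.    -0.2]
80 160 [-158.1 -157.3   -0.6   -0.2]
[-3.2  2.9  3.2] [-180.3    1.4]
```

Emit:
apply_moves(moves=[[[0,-0.1,0],[0,0,0],0.6],[[0,0,0],[0,0,0],0.6]])

```text
time: 17.55
tcp_pos: [633.6, 92.7, 26.1]
ee_rot: [1.773, 1.571, 2.689]
ft_force: [-3.9, 3.6, 3.8]
width: 54.6
```

Emit:
apply_moves(moves=[[[0,-0.1,0],[0,0,0],0.6],[[0,0,0],[0,0,0],0.6]])

```text
time: 17.75
tcp_pos: [634.4, 92.1, 26.1]
ee_rot: [1.954, 1.571, 2.87]
ft_force: [-3.9, 2.8, 4.7]
width: 54.9
```

Emit:
apply_moves(moves=[[[0,-0.1,0],[0,0,0],0.6],[[0,0,0],[0,0,0],0.6]])

```text
time: 17.95
tcp_pos: [635.2, 91.5, 26.1]
ee_rot: [1.95, 1.57, 2.866]
ft_force: [-4.3, 2.6, 4.4]
width: 54.7
```

Emit:
apply_moves(moves=[[[0,-0.1,0],[0,0,0],0.6],[[0,0,0],[0,0,0],0.6]])

```text
time: 18.15
tcp_pos: [635.2, 91.4, 26.0]
ee_rot: [1.936, 1.569, 2.851]
ft_force: [-9.8, 9.4, 9.2]
width: 54.5
```

Emit:
apply_moves(moves=[[[0,-0.1,0],[0,0,0],0.6],[[0,0,0],[0,0,0],0.6]])

```text
time: 18.35
tcp_pos: [635.1, 91.4, 26.0]
ee_rot: [1.937, 1.567, 2.853]
ft_force: [-17.2, 15.9, 15.2]
width: 54.8
```

```bash
python3 end.py
python3 - <<'E'
from h import *
c=cap('top'); cv2.imwrite('pics/13.png',cv2.resize(c['img'][100:220,190:320],None,fx=4.5,fy=4.5))
E
```

```text
-40 -10 [-124.2 -121.7   -0.2    0.2]
10 40 [-89.1 -86.9   2.8   3. ]
-160 -70 [-159.1 -158.    -0.8    0.5]
80 160 [-158.5 -157.6   -0.5    1.8]
[-16.7  14.8  15.4] [-177.2    1.3]
```

View pics/13.png

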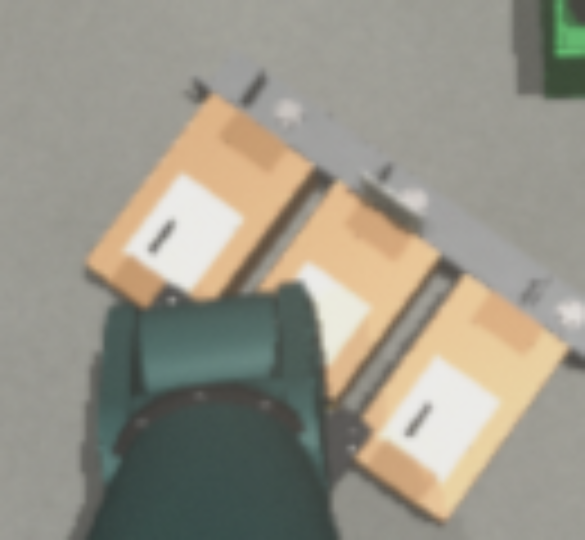

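Contact with the rail is clear: TCP travel stopped and the force rose to about 25 N. I'll back off, lift and check.

Emit:
apply_moves(moves=[[[0,0.2,0],[0,0,0],0.6],[[0,1,0],[0,0,0],0.6],[[0,3,0],[0,0,0],0.6],[[-4,2,0],[0,0,0],0.6],[[-4,2,0],[0,0,0],0.6],[[-4,4,0],[0,0,0],0.6],[[0,4.5,0],[0,0,0],0.6],[[0,4.5,0],[0,0,0],0.6],[[0,0,0],[0,0,0],0.6]])

```text
time: 19.35
tcp_pos: [468.7, 218.2, 141.3]
ee_rot: [2.406, 1.57, -2.959]
ft_force: [0.5, 0.7, 0.2]
width: 54.9
```

```bash
python3 end.py
python3 - <<'E'
from fit import *
for n in ['top','side']:
    c=cap(n); P=cloud(c); q=rail(P); z=P[...,2]
    m=(z>55)&(z<75)&(abs(q[...,1])<60)&(q[...,0]<-20)&(q[...,0]>-200)
    a=cv2.minAreaRect(q[m].astype(np.float32)); print(n,a)
    for t in ['tape','pump','spray','cleaner','driver','rail']:
        for r in pinpoint(t,n)[:1]: print(t,w(c,r['position']).round(),round(r['conf'],2))
cv2.imwrite('pics/14.png',cv2.resize(c['img'][100:320,180:420],None,fx=2.5,fy=2.5))
E
```

```text
-40 -10 [-158.3 -157.8    1.     2.5]
10 40 [-157.9 -157.3    0.     1.3]
-160 -70 [-159.4 -158.4   -1.5   -0.9]
80 160 [-158.6 -157.7   -1.7   -0.4]
[-0.1 -0.2  0. ] [-384.5    1.2]
top ((-89.78584289550781, 0.6661949157714844), (95.44581604003906, 139.06459045410156), 89.75123596191406)
tape [545. 359.   2.] 0.78
pump [469. -41.   1.] 0.74
spray [ 599. -383.    1.] 0.9
cleaner [ 476. -422.    2.] 0.79
driver [ 361. -248.    3.] 0.65
rail [774. -20.   2.] 0.67
side ((-90.36309051513672, -1.3582954406738281), (141.1160125732422, 99.96187591552734), 1.4732730388641357)
tape [544. 358.  -2.] 0.81
pump [472. -40.   3.] 0.95
spray [ 594. -381.   -4.] 0.8
cleaner [ 474. -422.    1.] 0.78
driver [ 361. -253.   -2.] 0.86
rail [776. -17.   2.] 0.64
```

View pics/14.png

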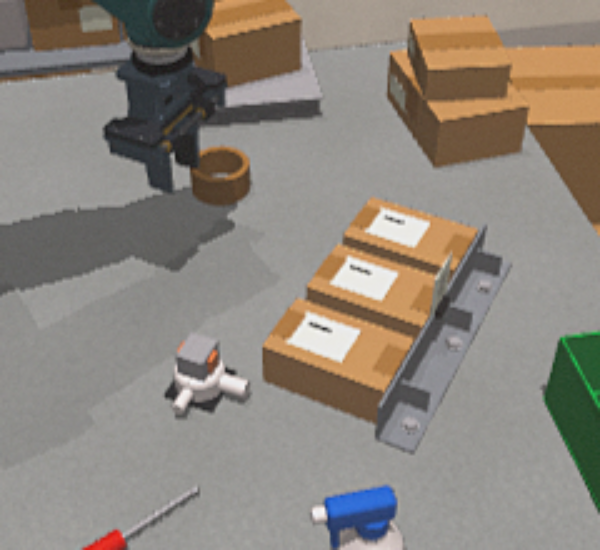

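The carton lies label up between its neighbours, flush and straight, with the arm clear. Handing in.

```bash
python3 -c "
from cell import hand_in
print(hand_in())"
```

```text
the job is handed in; nothing more can be done
None
```

I tipped the carton onto its back with the fingertips. Two side pushes then straightened and centred it, and I pushed it into the gap below the refill card until it met the stop rail. I handed the job in at about 19.5 s of the 59 s allowed. The carton was never gripped.

**Last checks:**
- **Against the rail:** the push force rose from about 6 N to about 27 N and the arm stopped advancing. The carton's near end is level with its neighbours to about 1 mm.
- **Straight and centred:** the top camera puts it 0.7 mm off the middle of the gap and turned 0.25°. The side camera gave -1.4 mm and 1.5°; it is the noisier view, and I trusted the top one.
- **Label:** it faces up.
- **Everything else:** the lying cartons, tape, spray, cleaner and driver read where they started, within measuring noise. The pump read up to 5 mm away in one view and 4 mm in the other. That is about the noise level, and nothing touched it as far as I saw.
- **Arm:** it was clear of everything at hand-in.

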